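Set the pointer of a spring-arm gauge

ROBOT

A 7-joint arm with a two-finger parallel gripper is mounted at the origin on a cart in front of the work surface, level with it; the furniture and walls round the work are solid. World frame = base frame: x ahead of the robot, y to its left, z up, the work surface at z = 0. Lengths are in mm, angles in rad, forces in N, time in s.
With the tool pointing down it reaches from about 350 to 900 mm from the base axis. Payload 7.2 kg.
Tool frame: the origin (TCP) lies at the very end of the fingers, on their centre line; the grasp point (between the pads) lies 19 mm behind it (r.hold_point_z is the distance from the TCP to the grasp point, in mm); x points along the fingers, z is the direction in which the jaws open and shut, and the axes are right-handed (so a half turn about x gives the same grasp; the last joint's range is limited). The gripper opens to 85 mm and grips with 20 to 120 N. Pads are 22 mm wide; open, the fingers measure 114 mm over their backs; the gripper's body (76 mm by 85 mm) begins 54 mm behind the grasp point. The pads swing forward as they close: fully open they stand 13 mm farther back than shut.
Start: joints at [-0.068, 0.411, -0.013, 1.596, 0.006, 1.134, -0.082], TCP at [625.003, -0.011, 231.297] pointing down, gripper open.
Joint ranges: [-2.95, 2.95], [-0.29, 1.99], [-1.47, 1.44], [0.14, 2.54], [-1.03, 4.17], [0.13, 1.85], [-2.86, 2.86]. Speed limits (rad/s): [2.39, 2.39, 3.01, 3.01, 3.14, 3.14, 3.14].

INTERFACE

Orientations are given as a unit quaternion [w, x, y, z].
In Python, from bench import r gives the robot as it stands.
- The arm moves only by the tool drive_tool, never from a script. Its argument "steps" is a list of rows, each an object with "grip": the gripper command: -1 is shut, 1 is fully open, values between are in proportion; "translation": the shift along the tool's x, y, z in m, a list of three; "yaw": the turn about the tool's x in degrees. A call has 1 to 20 rows; each row is the pose to reach, as a shift and turn from the pose measured when the call began, along the tool's axes at that moment; what a row does not reach only later rows make up. A row lasts 1/8 s, in which the tool goes at most 62.5 mm and 10.7 degrees, less where a joint would pass 70% of its speed; a pose out of reach is approached as far as the arm can. A call with a gripper value outside its range is refused whole. The fingers move at their own pace and stop on an object; the grip force is fixed at half the most. Time passes only in rows, so rows that repeat a pose let the fingers close. It gives the time, the measured TCP pose, the force and the opening at its end, in the units of the state.
- r.sense(): the state, without advancing time (a new reading comes with each control period).
- r.read_camera(name): name is "scene" or "side" or "wrist"; returns the picture (400x640x3 uint8, blue, green, red); there is no depth.
- r.camera_model(name): a dict with "camera_matrix" (3x3 intrinsics, pixels), "R" (3x3) and "t" (3): a world point X has camera coordinates R X + t. Camera axes: x right, y down, z forward; pixel columns grow to the right and rows downward; lengths in mm; the calibration is good to about 2 mm. A picture is of the moment at which its call begins: read the wrist's pose just before it. camera_model takes no time and is no camera call; for the wrist camera it gives the pose at the moment of the call.
- r.close_job(): hands the job in, once; it reports no verdict.
The state is a dict: "clock": time; "qpos": joint angles; "joint_vel": joint speeds; "tau": joint torques, N m; "eef_pos": TCP position; "ee_rot": TCP orientation; "contact_force": force on the tool from outside, world axes, zero at the start; "ft_torque": the same for the moment, N m; "grip_width": opening from 0.0 (shut) to 1.0 (fully open).
Only numpy, scipy, OpenCV 4.12 (cv2) and the standard library are available. Lean on these libraries where they do the work, as an engineer would, in place of code of your own. Each camera call takes 0.05 s, during which the arm holds its last target. There are 200 camera calls.

TASK

Set the pointer of the spring gauge to the sag of its arm: press the round pad in the middle of the spring arm straight down with a steady 8 N for a second, see how far down the arm's tip goes, let go, and slide the pointer by its black grip until its blade stands at the height the tip had under load. Then prove it: press the pad again with 8 N and hold a second, with the tip now level with the blade. Never load the arm with more than 15 N, do not disturb the things lying around, and at the end leave the arm free and the pointer where you set it.

Things in the scene. Friction and masses are not known exactly. Their poses are not given: they have to be found in the camera images.
- gauge: The spring gauge, fixed to the worktop: aluminium base plate 90 x 300 x 12 mm with a grey clamp post (44 x 46 mm, top with screws at z 181 mm) at its -y end and a grey guide column (34 x 34 mm, brass bush on top up to z 97 mm) near its +y end. Origin: centre of the plate's underside; z up; the spring arm and pointer column lie along its y axis (x = 0). It stands about crosswise to the robot with its +y end, the pointer, to the robot's right.
- spring_root (a point): Pivot line of the spring arm at the face of the clamp post, at gauge (0, -105, 160) mm. The steel arm (24 wide, 160 long, 3 mm thick) runs level from here along gauge +y when free. It stays straight and turns down about this line when pressed, so its tip sinks twice as far as its middle. It springs back when let go. Its stiffness is unknown and differs from episode to episode: under 8 N on the pad the tip sinks by about 10 to 50 mm, nearly in proportion to the force.
- press_pad: Round dark rubber pad, 24 mm across and 5 mm high, in the middle of the arm's upper side, 80 mm from spring_root. Origin: centre of its underside, 1.5 mm above the arm's mid-plane; its top is 5 mm above the origin (166.5 mm above the gauge's underside when free). z is normal to the arm and tilts with it. It gives by less than 1 mm under 8 N. Press here.
- spring_tip (a point): Middle of the end edge of the arm, at mid-thickness, 160 mm from spring_root; at gauge (0, 55, 160) mm when the arm is free.
- pointer_blade (a point): End of the pointer's level blade (16 wide, 3 mm thick) at mid-thickness, a few mm beyond the arm's tip, at gauge (0, 61, 100 mm + joint pointer). The blade sticks out 34 mm from the pointer's upright 12 mm rod towards the arm. Blade and arm do not touch each other.
- pointer_grip (a point): Centre of the pointer's black grip block on top of the rod, 40 mm above the blade's level, at gauge (0, 95) mm: 20 mm thick along gauge x (pinch it here from above), 30 mm along gauge y, 40 mm high.
- pointer (a joint): Slide of the pointer along gauge z, m, 0 to 0.078: 0 is the lowest, growing upward. About 4 N of friction holds it at any height. It starts above the free arm's level.
- spanner_a: Bystander: open-ended spanner 132 mm long, lying at the gauge's robot side.
- screwdriver: Bystander: screwdriver 190 mm long, lying on the far side of the gauge.
- timer: Bystander: flat timer 62 x 66 x 16 mm, near the gauge at its right.
- tape_roll: Bystander: roll of tape, 98 mm across, 25 mm high, at the right.
- log_book: Bystander: black notebook 148 x 110 x 16 mm, at the left.
- beaker_150: Bystander: glass beaker 68 mm wide, 82 mm high, at the left.
- bottle_100a: Bystander: small bottle with blue cap, 57 mm wide, 111 mm high, at the back.

How it is judged (in metres and radians):
On the way, in this order (a step that is already met when the one before it is completed fails the run):
1. The pad at mid-span is pressed with 8 N (within 1.5 N) for half a second, the pointer not yet lowered to the free arm's level (contact force between the fingers and press_pad between 6.5 and 9.5 N and z of pointer_blade in the frame of gauge above 0.16 m), for 0.5 s.
2. The pointer has been slid down below the free arm's level and the arm stands free and let go (z of spring_tip in the frame of gauge above 0.155 m and z of pointer_blade in the frame of gauge below 0.156 m and contact force between the fingers and press_pad below 0.1 N), for 0.2 s.
3. The pad is pressed again with 8 N (within 1.5 N) and the arm's tip is level with the pointer blade within 3 mm, for half a second (contact force between the fingers and press_pad between 6.5 and 9.5 N and z of spring_tip in the frame of pointer_blade between -0.003 and 0.003 m), for 0.5 s.
At the end, for the whole second after the job is handed in: The arm is free again (its tip within 5 mm of its unloaded height), the pointer stands still where it was set, at least 4 mm below the free arm's level, and nothing touches the arm's pad (z of spring_tip in the frame of gauge above 0.155 m and z of pointer_blade in the frame of gauge below 0.156 m and velocity of joint pointer between -0.002 and 0.002 m/s and contact force between anything else and press_pad below 0.1 N).
It fails at once if the spring arm is loaded with more than 15 N (contact force between anything else and spring_arm above 15 N).
It fails at once if a bystander is moved by more than 30 mm (distance of any of spanner_a, screwdriver, timer, tape_roll, log_book, beaker_150, bottle_100a from where it was at the start of the episode above 0.03 m).
It also fails if it takes over 61 s, if anything falls off the work surface, if the arm or the gripper's body presses on something with over 40 N, if the wrist force passes 120 N, or if a joint passes its speed limit or range.

## Working session

There is one attempt and no reset: what is moved stays moved. The work goes in short steps, Python scripts to look and compute and a tool call to move; the robot and the scene stay as the last step left them, time stands still between calls to the robot, and variables do not carry over. Pictures are saved under pics/ and viewed, about 8 in all and at most 12, crops included, and the job is handed in when it is done.

Besides the shell and the picture viewer there is one more tool, called after "Call:" by a JSON object that holds its "op" and its "data". drive_tool: Moves the arm, as the interface text tells. Its arguments: {"type":"object","properties":{"steps":{"type":"array","items":{"type":"object","properties":{"grip":{"type":"number"},"translation":{"type":"array","items":{"type":"number"}},"yaw":{"type":"number"}}}}},"required":["steps"]}

```bash
mkdir -p pics; python3 - <<'E'
from bench import r
import cv2,numpy as np
s=r.sense();print({k:np.round(s[k],3).tolist() for k in s})
for n in("scene","side"):
    im=r.read_camera(n);cv2.imwrite(f"pics/{n}0.png",im)
    c=r.camera_model(n);R,t=np.array(c["R"]),np.array(c["t"]);print(n,(-R.T@t).round(),R[2].round(2),np.array(c["camera_matrix"]).round(1).tolist())
E
```

```text
{'clock': 0.0, 'qpos': [-0.068, 0.412, -0.013, 1.597, 0.006, 1.134, -0.082], 'joint_vel': [-0.001, -0.001, -0.0, 0.001, 0.0, -0.001, 0.002], 'tau': [-0.001, -60.064, 0.681, -29.942, 0.014, 0.01, 0.0], 'eef_pos': [624.494, -0.056, 230.439], 'ee_rot': [0.707, -0.0, 0.708, -0.0], 'contact_force': [0.482, -0.556, -0.776], 'ft_torque': [0.032, 0.012, -0.021], 'grip_width': 1.001}
scene [ 53. 867. 896.] [ 0.42 -0.69 -0.59] [[497.7, 0.0, 321.1], [0.0, 497.7, 204.0], [0.0, 0.0, 1.0]]
side [  778. -1215.   779.] [-0.13  0.87 -0.47] [[481.0, 0.0, 323.2], [0.0, 481.0, 208.7], [0.0, 0.0, 1.0]]
```

View pics/scene0.png

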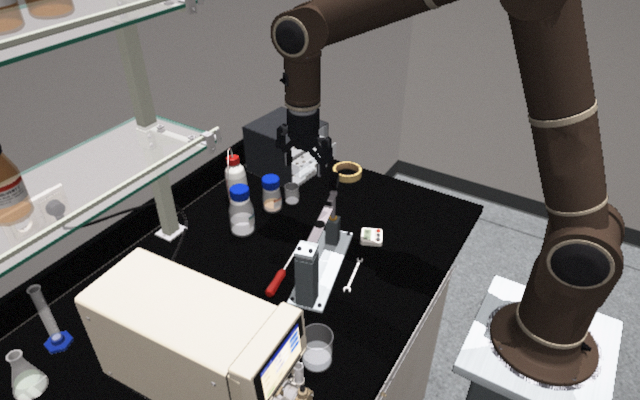

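View pics/side0.png

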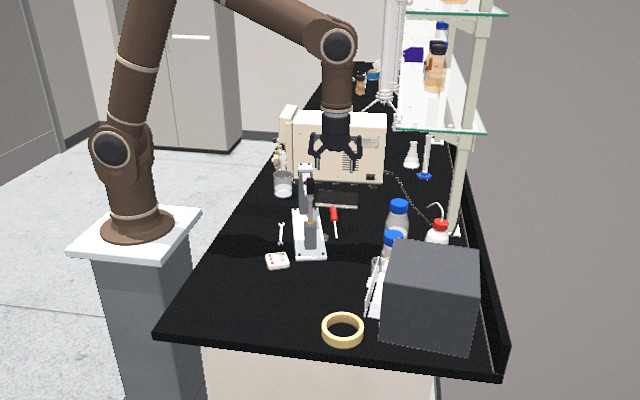

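The gauge is seen in scene around (293–352, 190–309) and in side around (292–327, 165–260). I'll enlarge both crops and add the wrist view.

```bash
python3 - <<'E'
from bench import r
import cv2,numpy as np
a=cv2.imread("pics/scene0.png")[175:325,270:390];b=cv2.imread("pics/side0.png")[150:270,255:351]
f=lambda i,k:cv2.resize(i,None,fx=k,fy=k,interpolation=cv2.INTER_CUBIC)
a=f(a,4);b=f(b,3.125*4/3.125);h=600
o=np.zeros((600,480+384,3),np.uint8);o[:600,:480]=a;o[:480,480:]=b
cv2.imwrite("pics/c0.png",o[:, :800] if 0 else cv2.resize(o,(800,556)))
w=r.read_camera("wrist");cv2.imwrite("pics/w0.png",w)
c=r.camera_model("wrist");R,t=np.array(c["R"]),np.array(c["t"]);print((-R.T@t).round(),R.round(2).tolist(),c["camera_matrix"])
E
```

```text
[625.  70. 373.] [[1.0, -0.0, -0.0], [-0.0, -0.96, 0.27], [-0.0, -0.27, -0.96]] [[321.97263195   0.         319.04342301]
 [  0.         321.97263195 203.69373494]
 [  0.           0.           1.        ]]
```

View pics/c0.png

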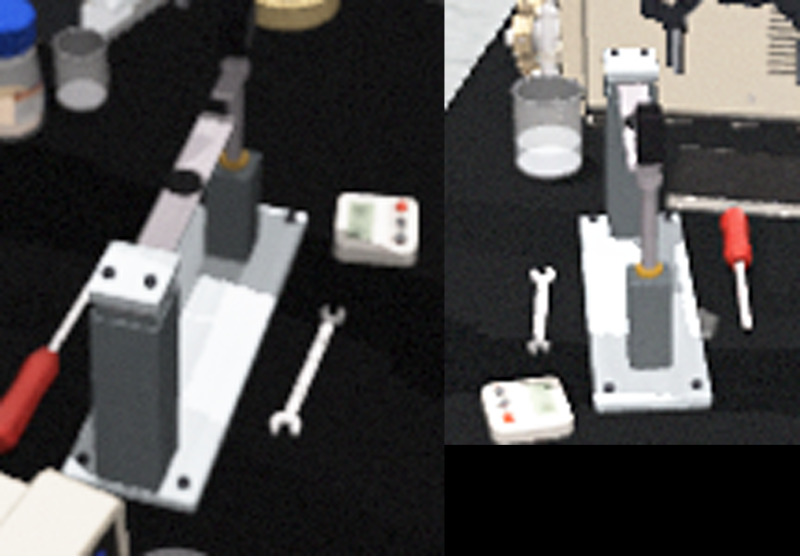

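View pics/w0.png

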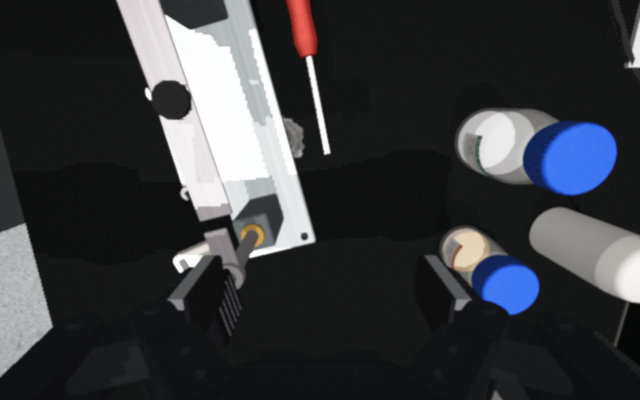

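```bash
cat >h.py <<'E'
from bench import r
import numpy as np
def proj(n,X):
    c=r.camera_model(n);p=np.array(c["camera_matrix"])@(np.array(c["R"])@np.array(X,float).T+np.array(c["t"],float).reshape(3,1));return (p[:2]/p[2]).T
def g2w(p,X):
    X=np.array(X,float);c,s=np.cos(p[2]),np.sin(p[2]);return np.c_[p[0]+c*X[:,0]-s*X[:,1],p[1]+s*X[:,0]+c*X[:,1],X[:,2]]
E
python3 - <<'E'
from h import *
from scipy.optimize import least_squares
S=lambda u,v:(270+u/3.704,175+v/3.704)
D=lambda u,v:(255+(u-444.4)/3.704,150+v/3.704)
O=[("wrist",(171,99),(0,-25,166.5)),("wrist",(315,241),(-45,150,12)),
("scene",S(195,510),(45,-150,0)),("scene",S(307,212),(45,150,12)),("scene",S(183,182),(0,-25,166.5)),("scene",S(140,272),(0,-127.5,181)),
("side",D(598,412),(45,150,0)),("side",D(712,408),(-45,150,0)),("side",D(580,217),(45,-150,12)),("side",D(680,215),(-45,-150,12))]
f=lambda p:np.concatenate([(proj(n,g2w(p,[X]))[0]-uv)*(1 if n=="wrist" else 1.5) for n,uv,X in O])
s=least_squares(f,[600,0,3.3],loss="soft_l1");print(s.x,np.rad2deg(s.x[2]));print(s.fun.reshape(-1,2).round(1))
p=s.x
for n,X in dict(pad=(0,-25,166.5),grip=(0,95,0),tip=(0,55,160),root=(0,-105,160)).items(): print(n,g2w(p,[X]).round(1))
print(r.sense()["clock"])
E
```

```text
[538.24720342  53.47746647   9.68373699] 554.8372595218676
[[-3.8  0.9]
 [ 0.4  0.6]
 [-1.2  1.9]
 [-1.6 -0.2]
 [-1.  -1.6]
 [-3.5 -4.1]
 [-0.6 -0.8]
 [ 0.4 -1.5]
 [-0.4 -1.6]
 [-1.1 -2.3]]
pad [[531.8  77.6 166.5]]
grip [[562.6 -38.4   0. ]]
tip [[5.523e+02 3.000e-01 1.600e+02]]
root [[511.4 155.  160. ]]
0.15
```

Pad estimated at about (532, 77.5), gauge turned 194.8°. Move above the pad with the gripper shut and jaws along gauge x.

Call:
{"op": "drive_tool", "data": {"steps": [{"grip": -1,"translation": [-0.02,0,0],"yaw": 0},{"grip": -1,"translation": [-0.02,0.03,-0.03],"yaw": -7},{"grip": -1,"translation": [-0.02,0.06,-0.07],"yaw": -14.8},{"grip": -1,"translation": [0.0,0.077,-0.092],"yaw": -14.8},{"grip": -1,"translation": [0.02,0.077,-0.092],"yaw": -14.8},{"grip": -1,"translation": [0.04,0.077,-0.092],"yaw": -14.8},{"grip": -1,"translation": [0.04,0.077,-0.092],"yaw": -14.8},{"grip": -1,"translation": [0.04,0.077,-0.092],"yaw": -14.8}]}}

```text
clock: 1.15
eef_pos: [532.9, 77.0, 191.3]
ee_rot: [0.701, -0.091, 0.702, 0.091]
contact_force: [-0.5, -0.1, -0.4]
grip_width: -0.0
```

```bash
python3 - <<'E'
from h import *
import cv2
s=r.sense();print({k:np.round(s[k],3).tolist() for k in("clock","eef_pos","ee_rot","contact_force","grip_width")})
w=r.read_camera("wrist");b=r.read_camera("side");a=r.read_camera("scene")
cv2.imwrite("pics/w1.png",w);cv2.imwrite("pics/b1.png",b);cv2.imwrite("pics/a1.png",a)
print(proj("wrist",[[532,77.5,166.5],[534,77,166.5]]))
b=cv2.resize(b[130:250,280:380],None,fx=5,fy=5,interpolation=cv2.INTER_CUBIC)[:400,:]
a=cv2.resize(a[160:260,290:380],None,fx=4,fy=4,interpolation=cv2.INTER_CUBIC)
o=np.zeros((400,860,3),np.uint8);o[:,:500]=b;o[:,500:]=a
o=np.vstack([np.zeros((0,860,3),np.uint8),o]);w2=cv2.resize(w,(480,300))
q=np.zeros((600,800,3),np.uint8);o=cv2.resize(o,(640,298));q[:298,:640]=o;q[300:,:480]=w2;cv2.imwrite("pics/q1.png",q)
E
```

```text
{'clock': 1.15, 'eef_pos': [532.905, 76.974, 191.319], 'ee_rot': [0.701, -0.091, 0.702, 0.091], 'contact_force': [-0.494, -0.097, -0.376], 'grip_width': -0.0}
[[316.69581242 241.20591236]
 [319.91897308 242.84968174]]
```

View pics/q1.png

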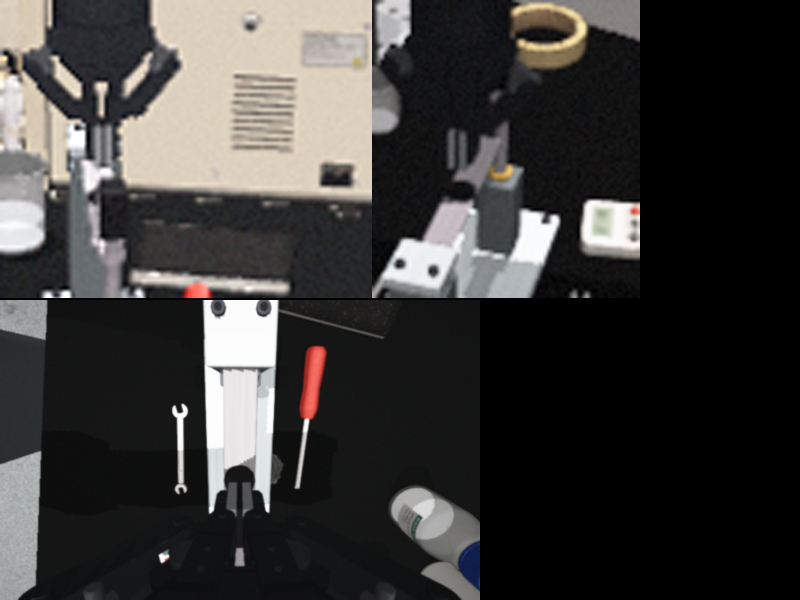

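Fingers are centred and aligned with the arm just above the pad (wrist, pad at ≈(318,238) full-res, predicted (317–320,242)). Descend to near contact.

Call:
{"op": "drive_tool", "data": {"steps": [{"grip": -1,"translation": [0.012,0,0],"yaw": 0},{"grip": -1,"translation": [0.02,0,0],"yaw": 0},{"grip": -1,"translation": [0.023,0,0],"yaw": 0},{"grip": -1,"translation": [0.025,0,0],"yaw": 0},{"grip": -1,"translation": [0.026,0,0],"yaw": 0},{"grip": -1,"translation": [0.027,0,0],"yaw": 0},{"grip": -1,"translation": [0.028,0,0],"yaw": 0},{"grip": -1,"translation": [0.028,0,0],"yaw": 0},{"grip": -1,"translation": [0.028,0,0],"yaw": 0}]}}

```text
clock: 2.42
eef_pos: [533.1, 76.9, 163.7]
ee_rot: [0.701, -0.091, 0.701, 0.091]
contact_force: [-1.4, -0.1, 2.6]
grip_width: 0.002
```

Call:
{"op": "drive_tool", "data": {"steps": [{"grip": -1,"translation": [0.001,0,0],"yaw": 0},{"grip": -1,"translation": [0.002,0,0],"yaw": 0},{"grip": -1,"translation": [0.003,0,0],"yaw": 0},{"grip": -1,"translation": [0.003,0,0],"yaw": 0}]}}

```text
clock: 2.92
eef_pos: [533.2, 76.8, 160.8]
ee_rot: [0.701, -0.091, 0.701, 0.091]
contact_force: [-1.4, -1.7, 4.3]
grip_width: -0.001
```

```bash
cat >>h.py <<'E'
def avg(n=6):
    F=[];Z=[]
    for i in range(n):
        r.read_camera("side");s=r.sense();F.append(s["contact_force"]);Z.append(s["eef_pos"])
    print(s["clock"],"F",np.mean(F,0).round(2),"sd",np.std(F,0).round(2),"P",np.mean(Z,0).round(2))
E
python3 -c "from h import *;avg()"
```

```text
3.225 F [-1.83 -1.65  4.81] sd [0.5  0.43 0.4 ] P [533.17  76.85 160.77]
```

Call:
{"op": "drive_tool", "data": {"steps": [{"grip": -1,"translation": [0.001,0,0],"yaw": 0},{"grip": -1,"translation": [0.002,0,0],"yaw": 0},{"grip": -1,"translation": [0.003,0,0],"yaw": 0},{"grip": -1,"translation": [0.0032,0,0],"yaw": 0}]}}

```text
clock: 3.72
eef_pos: [533.2, 76.9, 157.8]
ee_rot: [0.701, -0.091, 0.701, 0.091]
contact_force: [-3.7, -1.2, 6.7]
grip_width: -0.002
```

```bash
python3 -c "from h import *;avg()"
```

```text
4.025 F [-2.61 -1.46  7.27] sd [0.51 0.41 0.31] P [533.2   76.9  157.83]
```

Call:
{"op": "drive_tool", "data": {"steps": [{"grip": -1,"translation": [0.0006,0,0],"yaw": 0},{"grip": -1,"translation": [0.0006,0,0],"yaw": 0},{"grip": -1,"translation": [0.0006,0,0],"yaw": 0},{"grip": -1,"translation": [0.0006,0,0],"yaw": 0},{"grip": -1,"translation": [0.0006,0,0],"yaw": 0},{"grip": -1,"translation": [0.0006,0,0],"yaw": 0},{"grip": -1,"translation": [0.0006,0,0],"yaw": 0},{"grip": -1,"translation": [0.0006,0,0],"yaw": 0}]}}

```text
clock: 5.03
eef_pos: [533.2, 76.9, 157.6]
ee_rot: [0.701, -0.091, 0.701, 0.091]
contact_force: [-2.4, -1.3, 6.8]
grip_width: 0.002
```

```bash
python3 - <<'E'
from h import *
import cv2
avg()
for n in("side","scene","wrist"): cv2.imwrite(f"pics/{n}_load.png",r.read_camera(n))
E
```

```text
5.325 F [-2.51 -1.62  7.82] sd [0.32 0.29 0.27] P [533.21  76.9  157.57]
```

```bash
python3 - <<'E'
from h import *
import cv2
T=[];
for i in range(10): r.read_camera("side");T.append(r.sense()["ft_torque"])
print(np.mean(T,0).round(3),np.std(T,0).round(3))
p=[538.25,53.48,np.deg2rad(194.84)]
for n in("side","scene"):print(n,proj(n,g2w(p,[(x,55,z) for z in (160,140) for x in(-12,12)]+[(x,61,170) for x in(-8,8)])).round(1).tolist())
q=[]
for f,n in(("side0","side"),("side_load","side"),("scene0","scene"),("scene_load","scene")):
    im=cv2.imread(f"pics/{f}.png");u,v=proj(n,g2w(p,[(0,55,160)]))[0].astype(int)
    q.append(cv2.resize(im[v-18:v+18,u-24:u+24],(384,288),interpolation=cv2.INTER_CUBIC));print(u-24,v-18)
cv2.imwrite("pics/t.png",np.vstack([np.hstack(q[:2]),np.hstack(q[2:])]))
E
```

```text
[-0.316  0.686  0.028] [0.026 0.023 0.027]
side [[313.3, 194.8], [305.0, 195.1], [313.3, 201.0], [305.0, 201.3], [312.1, 192.7], [306.5, 192.9]]
scene [[323.2, 205.2], [332.5, 206.8], [323.2, 211.6], [332.4, 213.3], [325.5, 200.9], [331.7, 202.0]]
285 176
285 176
303 188
303 188
```

View pics/t.png

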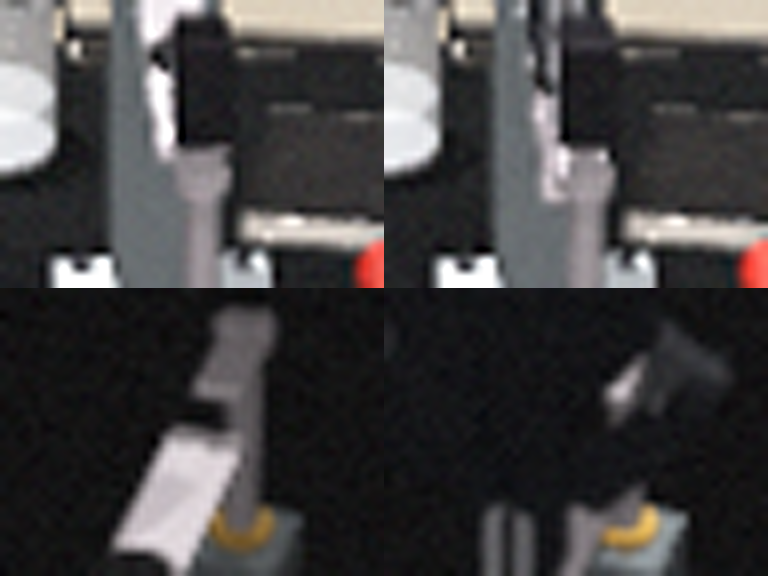

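```bash
python3 - <<'E'
import cv2,numpy as np
for f in("side0","b1","side_load"):
    im=cv2.imread(f"pics/{f}.png").astype(int)[190:206,303:311]
    print(f);print(im[:,:,2])
E
```

```text
side0
[[109 202 255 166  10  31  35  35]
 [ 92 177 255 209  16  26  28  21]
 [ 90 185 255 255  11  25  26  31]
 [ 94 187 255 233   8  23  23  25]
 [ 97 153 234 178  94  64  70  72]
 [ 99 130 194 177 135 129 138 141]
 [102 112 129 129 141 140 144 145]
 [103 103  96 110 140 145 139 146]
 [104  98 104 105 136 151 156 161]
 [103 105 102 109 132 147 156 159]
 [104 103 105 103 119 148 165 166]
 [107 107 105 106 105 116 142 152]
 [103 107 105 104 106 116 139 143]
 [103 103 104 110 106 117 145 145]
 [106 100 106 106 106 123 147 152]
 [105 108 102 105 104 123 154 154]]
b1
[[104 134 184 135  21  32  29  33]
 [ 90 123 182 139  21  32  27  26]
 [ 94 120 193 158  19  27  28  33]
 [ 94 130 182 136  16  16  21  31]
 [100 150 227 179 182  80  72  74]
 [102 135 205 218 255 173 131 141]
 [105 112 123 162 231 147 143 148]
 [ 99 104  98 155 226 140 142 148]
 [105 103  99 127 167 144 154 162]
 [110 102 103 114 142 147 158 163]
 [105 108 103 105 123 147 166 168]
 [105 107 102 108 105 126 147 150]
 [107 106 103 106 106 116 138 145]
 [104 106 105 103 107 117 141 149]
 [105 104 106 107 108 123 152 153]
 [104 107 102 104 104 124 154 158]]
side_load
[[152 233 184 135  23  25  30  33]
 [127 191 188 145  17  29  33  31]
 [118 171 197 168  15  25  25  30]
 [113 154 184 141  18  24  25  27]
 [104 136 189 188 180  81  74  76]
 [ 96 125 192 215 252 174 137 135]
 [ 94 128 201 212 238 148 140 145]
 [ 97 132 190 193 231 137 143 149]
 [104 145 213 164 165 149 152 161]
 [107 140 209 172 136 147 155 162]
 [101 134 198 198 167 145 168 166]
 [102 114 129 137 125 120 146 150]
 [105 105 105 100 104 115 139 148]
 [106 104 106 104 110 117 143 147]
 [106 106 104 108 105 126 149 158]
 [103 104 104 105 105 126 155 159]]
```

```bash
python3 - <<'E'
from h import *
p=[538.25,53.48,np.deg2rad(194.84)]
P=lambda a,s,h,x=9:proj("side",g2w(p,[(x,-105+s*np.cos(a)+h*np.sin(a),160-s*np.sin(a)+h*np.cos(a))]))[0]
for d in(0,15,16,17,18,19,20,21):
    a=np.arcsin(d/160);print(d,(P(a,160,-1.5)-P(0,160,-1.5)).round(2),(P(a,69,6.5)).round(2), "padz c80,c69",160+6.5*np.cos(a)-d/2, round(160+6.5*np.cos(a)-d*69/160,2))
for z in (175,174,165,145,142):print("blade bottom",z,proj("side",g2w(p,[(8,61,z-1.5)])).round(2),"grip top +x edge",proj("side",g2w(p,[(10,110,z+60),(10,110,z+20)])).round(2).tolist())
print(P(0,160,-1.5))
E
```

```text
0 [0. 0.] [303.89 179.73] padz c80,c69 166.5 166.5
15 [0.01 4.51] [303.91 181.72] padz c80,c69 158.97137250584257 160.0
16 [0.01 4.8 ] [303.91 181.85] padz c80,c69 158.46741834119302 159.57
17 [0.01 5.09] [303.91 181.98] padz c80,c69 157.96320641085947 159.13
18 [0.01 5.38] [303.91 182.11] padz c80,c69 157.45873621055233 158.7
19 [0.   5.67] [303.91 182.24] padz c80,c69 156.9540072036197 158.26
20 [0.   5.95] [303.91 182.37] padz c80,c69 156.44901882071994 157.82
21 [0.   6.24] [303.91 182.49] padz c80,c69 155.94377045947286 157.39
blade bottom 175 [[306.51 191.77]] grip top +x edge [[306.95, 179.33], [307.02, 192.64]]
blade bottom 174 [[306.51 192.08]] grip top +x edge [[306.96, 179.67], [307.02, 192.97]]
blade bottom 165 [[306.52 194.91]] grip top +x edge [[306.97, 182.7], [307.04, 195.91]]
blade bottom 145 [[306.56 201.13]] grip top +x edge [[307.01, 189.35], [307.07, 202.37]]
blade bottom 142 [[306.56 202.06]] grip top +x edge [[307.01, 190.34], [307.08, 203.33]]
[306.0344682  195.54752488]
```

Side-image shift (5.05 px → 17 mm) agrees with the TCP height (157.6 → ~17 mm with pad give): tip under load ≈ 142.8 mm. Release and go above the grip.

Call:
{"op": "drive_tool", "data": {"steps": [{"grip": -1,"translation": [-0.006,0,0],"yaw": 0},{"grip": -1,"translation": [-0.015,0,0],"yaw": 0},{"grip": -1,"translation": [-0.05,0,0],"yaw": 0},{"grip": -1,"translation": [-0.1,0,0],"yaw": 0},{"grip": -1,"translation": [-0.1,0,0],"yaw": 0},{"grip": -1,"translation": [-0.1,-0.04,0],"yaw": 0},{"grip": -1,"translation": [-0.1,-0.09,0],"yaw": 0},{"grip": -1,"translation": [-0.1,-0.12,0],"yaw": 0},{"grip": -1,"translation": [-0.1,-0.12,0],"yaw": 0},{"grip": -1,"translation": [-0.1,-0.12,0],"yaw": 0}]}}

```text
clock: 7.22
eef_pos: [563.5, -38.2, 257.0]
ee_rot: [0.701, -0.091, 0.701, 0.092]
contact_force: [0.2, 0.8, -0.2]
grip_width: -0.004
```

```bash
python3 - <<'E'
from h import *
import cv2
avg(8)
w=r.read_camera("wrist");cv2.imwrite("pics/w2.png",w)
print(r.sense()["eef_pos"],proj("wrist",[[563.5,-38.7,233],[552,0,160]]))
E
```

```text
7.625 F [-0.07  0.27 -0.07] sd [0.34 0.45 0.37] P [563.63 -38.07 257.47]
[563.75509563 -38.8250631  257.6607965 ] [[317.93604156 242.45180174]
 [316.37223639 153.79293552]]
```

View pics/w2.png

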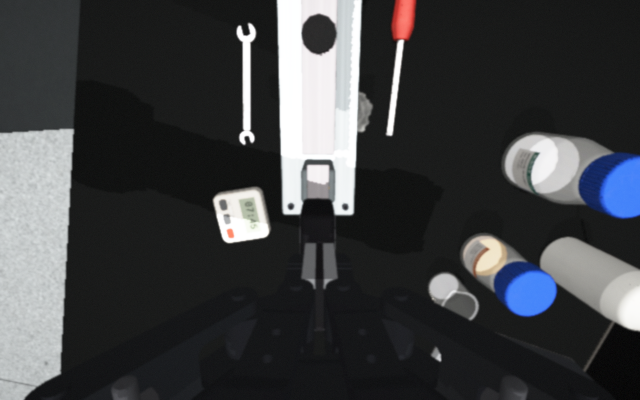

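Force bias is ~0; the fingers sit over the grip (column 318, centred). Push the grip down, slowly from the contact on.

Call:
{"op": "drive_tool", "data": {"steps": [{"grip": -1,"translation": [0.012,0,0],"yaw": 0},{"grip": -1,"translation": [0.018,0,0],"yaw": 0},{"grip": -1,"translation": [0.022,0,0],"yaw": 0},{"grip": -1,"translation": [0.025,0,0],"yaw": 0},{"grip": -1,"translation": [0.028,0,0],"yaw": 0},{"grip": -1,"translation": [0.031,0,0],"yaw": 0},{"grip": -1,"translation": [0.034,0,0],"yaw": 0},{"grip": -1,"translation": [0.037,0,0],"yaw": 0},{"grip": -1,"translation": [0.04,0,0],"yaw": 0},{"grip": -1,"translation": [0.043,0,0],"yaw": 0},{"grip": -1,"translation": [0.046,0,0],"yaw": 0},{"grip": -1,"translation": [0.049,0,0],"yaw": 0},{"grip": -1,"translation": [0.05,0,0],"yaw": 0},{"grip": -1,"translation": [0.05,0,0],"yaw": 0}]}}

```text
clock: 9.43
eef_pos: [563.8, -38.8, 207.4]
ee_rot: [0.701, -0.091, 0.701, 0.091]
contact_force: [-0.9, 0.2, 1.6]
grip_width: 0.004
```

```bash
python3 - <<'E'
from h import *
import cv2
avg(2)
im=r.read_camera("side");cv2.imwrite("pics/side2.png",im);print(im[184:206,303:312,2])
E
```

```text
9.525 F [ 0.09 -0.31  0.48] sd [0.4  0.07 0.06] P [563.69 -38.76 207.37]
[[135 181  45  45  55 114 158  91 101]
 [167 255 235 129  56 128 158  93 102]
 [185 255 244 127  38 117 169  98 110]
 [150 245 239  78  41  94 117  71  83]
 [158 246 243 128  20  43  52  33  48]
 [130 218 242 147  25  46  42  45  44]
 [110 181 249 168  20  32  38  34  32]
 [ 93 164 248 162  17  27  31  36  39]
 [ 91 162 251 162  15  32  33  33  32]
 [101 167 252 166  21  31  33  33  30]
 [ 95 183 255 172  13  25  34  26  33]
 [100 153 226 126  18  28  29  35  37]
 [102 113 131  94  20  34  36  29  25]
 [102 106 103  88  38  24  31  20  31]
 [107 107 104  85  30  31  29  35  32]
 [103 106 106  96  37  27  27  28  34]
 [102 104 106  96  18  26  29  32  26]
 [107 103 108 119 139  70  47  48  53]
 [106 108 106 122 157 133 134 142 127]
 [102 104 107 115 141 137 145 149 144]
 [110 109 106 116 144 144 146 144 140]
 [104 104 103 116 144 150 152 154 152]]
```

Call:
{"op": "drive_tool", "data": {"steps": [{"grip": -1,"translation": [0.002,0,0],"yaw": 0},{"grip": -1,"translation": [0.0035,0,0],"yaw": 0},{"grip": -1,"translation": [0.0045,0,0],"yaw": 0},{"grip": -1,"translation": [0.0045,0,0],"yaw": 0},{"grip": -1,"translation": [0.0045,0,0],"yaw": 0}]}}

```text
clock: 10.2
eef_pos: [563.6, -38.8, 202.7]
ee_rot: [0.701, -0.091, 0.701, 0.091]
contact_force: [0.3, -0.7, 2.2]
grip_width: -0.006
```

Call:
{"op": "drive_tool", "data": {"steps": [{"grip": -1,"translation": [-0.02,0,0],"yaw": 0},{"grip": -1,"translation": [-0.03,0,0],"yaw": 0},{"grip": -1,"translation": [-0.03,0.04,0],"yaw": 0},{"grip": -1,"translation": [-0.03,0.09,0],"yaw": 0},{"grip": -1,"translation": [-0.03,0.12,0],"yaw": 0},{"grip": -1,"translation": [-0.01,0.12,0],"yaw": 0},{"grip": -1,"translation": [0.01,0.12,0],"yaw": 0},{"grip": -1,"translation": [0.022,0.12,0],"yaw": 0},{"grip": -1,"translation": [0.024,0.12,0],"yaw": 0},{"grip": -1,"translation": [0.024,0.12,0],"yaw": 0}]}}

```text
clock: 11.45
eef_pos: [533.2, 77.2, 179.2]
ee_rot: [0.701, -0.091, 0.701, 0.091]
contact_force: [0.4, 0.1, 0.0]
grip_width: -0.001
```

```bash
python3 - <<'E'
from h import *
import cv2
avg(4)
im=r.read_camera("side");cv2.imwrite("pics/side3.png",im);print(im[192:208,303:312,2])
E
```

```text
11.65 F [ 0.37 -0.07 -0.15] sd [0.6  0.46 0.62] P [533.36  77.27 179.43]
[[ 98 120 190 143  21  25  35  31  33]
 [ 97 127 187 133  20  33  29  30  28]
 [100 149 226 146  22  30  32  28  36]
 [ 95 139 204 166  25  21  33  36  29]
 [105 107 137 129  28  31  31  36  33]
 [106 105 118 136  19  26  34  27  28]
 [105 108 111 112  18  27  33  31  34]
 [101 106 113 118  22  30  31  33  29]
 [108 106 109  99  24  34  34  28  32]
 [104 105 106  89  21  31  29  30  27]
 [106 102 102 112 120  18  20  26  23]
 [104 105 103 151 222 138  99 107 100]
 [105 104 102 155 238 186 131 146 136]
 [103 105 102 152 226 147 140 145 141]
 [102 106 101 148 210 138 145 145 143]
 [105 105 102 123 159 143 165 162 154]]
```

Call:
{"op": "drive_tool", "data": {"steps": [{"grip": -1,"translation": [0.01,0,0],"yaw": 0},{"grip": -1,"translation": [0.012,0,0],"yaw": 0},{"grip": -1,"translation": [0.014,0,0],"yaw": 0},{"grip": -1,"translation": [0.016,0,0],"yaw": 0},{"grip": -1,"translation": [0.018,0,0],"yaw": 0},{"grip": -1,"translation": [0.02,0,0],"yaw": 0},{"grip": -1,"translation": [0.0213,0,0],"yaw": 0},{"grip": -1,"translation": [0.0213,0,0],"yaw": 0},{"grip": -1,"translation": [0.0213,0,0],"yaw": 0}]}}

```text
clock: 12.82
eef_pos: [533.1, 77.1, 158.4]
ee_rot: [0.702, -0.091, 0.701, 0.091]
contact_force: [-3.7, -1.8, 7.8]
grip_width: -0.0
```

```bash
python3 - <<'E'
from h import *
import cv2
avg(8)
im=r.read_camera("side");cv2.imwrite("pics/side4.png",im);print(im[192:208,303:312,2])
a=r.read_camera("scene")
u,v=309,197
q=[cv2.resize(im[v-18:v+18,u-24:u+24],(384,288),interpolation=cv2.INTER_CUBIC),cv2.resize(a[188:224,303:351],(384,288),interpolation=cv2.INTER_CUBIC)]
cv2.imwrite("pics/t2.png",np.hstack(q))
E
```

```text
13.225 F [-3.43 -1.5   6.91] sd [0.71 0.37 0.61] P [533.14  77.1  158.42]
[[112 161 190 147  20  31  31  29  29]
 [110 144 188 139  20  27  31  31  31]
 [106 136 194 152  19  27  34  32  30]
 [ 98 128 200 170  22  27  36  31  33]
 [ 94 123 203 159  25  28  29  30  28]
 [100 132 204 177  12  30  30  31  36]
 [ 99 144 211 151  24  28  34  23  34]
 [103 127 184 174  17  26  39  30  33]
 [104 115 168 176  20  30  30  30  32]
 [110 105 119 115  12  19  24  25  33]
 [104 103 100 112 120  14  30  27  20]
 [105 106 100 150 220 135 102 104  99]
 [106 102  98 161 241 180 137 145 138]
 [106 103  96 154 224 142 141 149 139]
 [106 101  98 146 212 140 144 147 147]
 [102 107 105 122 157 145 166 163 151]]
```

View pics/t2.png

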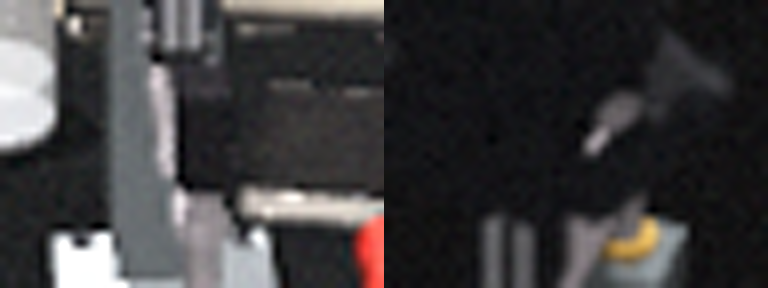

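Call:
{"op": "drive_tool", "data": {"steps": [{"grip": -1,"translation": [0.001,0,0],"yaw": 0},{"grip": -1,"translation": [0.001,0,0],"yaw": 0},{"grip": -1,"translation": [0.001,0,0],"yaw": 0},{"grip": -1,"translation": [0.001,0,0],"yaw": 0},{"grip": -1,"translation": [0.001,0,0],"yaw": 0},{"grip": -1,"translation": [0.001,0,0],"yaw": 0},{"grip": -1,"translation": [0.001,0,0],"yaw": 0},{"grip": -1,"translation": [0.001,0,0],"yaw": 0}]}}

```text
clock: 14.32
eef_pos: [533.1, 77.1, 157.9]
ee_rot: [0.702, -0.091, 0.701, 0.091]
contact_force: [-3.1, -1.7, 7.9]
grip_width: -0.003
```

```bash
python3 - <<'E'
from h import *
avg(10)
im=r.read_camera("side");print(im[198:205,303:312,2])
E
```

```text
14.825 F [-3.55 -1.2   7.14] sd [0.53 0.46 0.53] P [533.13  77.09 157.95]
[[ 99 139 210 153  18  30  35  25  36]
 [ 98 156 238 169  12  29  30  26  26]
 [102 133 202 180  18  22  22  32  32]
 [101 112 127 119  15  28  30  31  29]
 [105 104 106 113 123  21  24  21  25]
 [106 105 101 149 216 138 100 106 100]
 [103 105  99 155 238 180 137 144 135]]
```

Held at |F|≈8.1 N (Fz 7.1), with tip ≈143 mm. Release, back off, and check the blade height with the scene camera.

Call:
{"op": "drive_tool", "data": {"steps": [{"grip": -1,"translation": [-0.006,0,0],"yaw": 0},{"grip": -1,"translation": [-0.015,0,0],"yaw": 0},{"grip": -1,"translation": [-0.06,0,0],"yaw": 0},{"grip": -1,"translation": [-0.12,0,0],"yaw": 0},{"grip": -1,"translation": [-0.14,-0.03,0.05],"yaw": 0},{"grip": -1,"translation": [-0.14,-0.05,0.1],"yaw": 0},{"grip": -1,"translation": [-0.14,-0.05,0.1],"yaw": 0},{"grip": -1,"translation": [-0.14,-0.05,0.1],"yaw": 0}]}}

```text
clock: 15.88
eef_pos: [642.0, 54.6, 297.6]
ee_rot: [0.701, -0.091, 0.701, 0.091]
contact_force: [0.5, -0.3, 0.8]
grip_width: 0.002
```

```bash
python3 - <<'E'
from h import *
import cv2
p=[538.25,53.48,np.deg2rad(194.84)]
q=[]
a=r.read_camera("scene");cv2.imwrite("pics/a5.png",a);b=r.read_camera("side");cv2.imwrite("pics/b5.png",b);w=r.read_camera("wrist");cv2.imwrite("pics/w5.png",w)
for im,n,z in((cv2.imread("pics/scene0.png"),"scene",170),(a,"scene",143)):
    c=cv2.resize(im[185:221,303:351],(384,288),interpolation=cv2.INTER_CUBIC)
    for X,col in(((8,61,z+1.5),(0,0,255)),((-8,61,z+1.5),(0,0,255)),((12,55,161.5),(0,255,0)),((-12,55,161.5),(0,255,0)),((0,78,z+60),(255,0,0))):
        u,v=proj(n,g2w(p,[X]))[0];cv2.circle(c,(int((u-303+.5)*8),int((v-185+.5)*8)),2,col,-1)
    q.append(c)
c=cv2.resize(w,(384,240));q=np.hstack(q);cv2.imwrite("pics/t5.png",np.vstack([q,np.hstack([c,c*0])]))
avg(2)
E
```

```text
16.125 F [ 0.7  -0.12  0.39] sd [0.33 0.09 0.4 ] P [641.81  54.61 298.81]
```

View pics/t5.png

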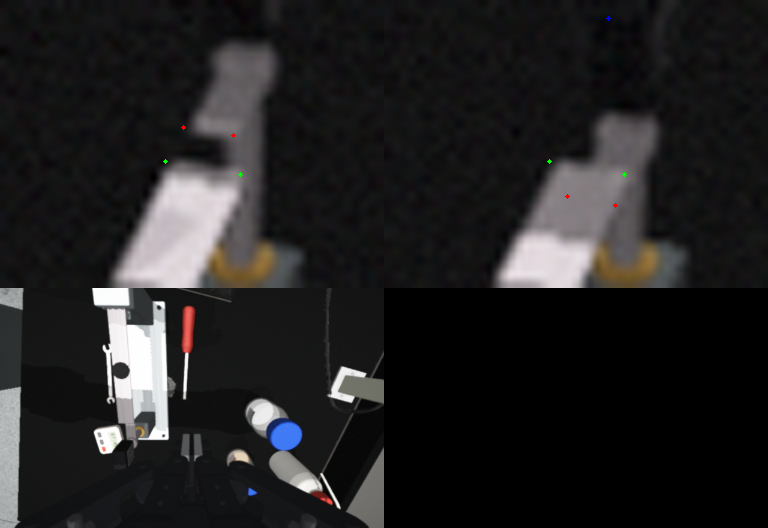

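```bash
python3 -c "
from bench import r
print(r.close_job(), r.sense()['clock'])"
```

```text
the job is handed in; nothing more can be done
the job is handed in; nothing more can be done
```

I set the pointer to the arm's sag under about 8 N, proved it with a second press, and handed the job in at about 16 s. The hand-in reports no verdict.

| Check | Result |
|---|---|
| First press | Held over a second at about 8.3 N (vertical part 7.8 N); the tip sank about 17 mm, to roughly z 143 mm |
| Pointer | Pushed down by the top of its black grip with shut fingers (not pinched), to blade z about 142.7 mm |
| Second press | Held over a second at about 8.1 N (vertical part 7.1 N); tip at about 143 mm |

- **Level of tip and blade:** they agree to about 1.5 mm, inside the 3 mm limit, but I inferred this rather than seeing it directly. The grip hid the blade in the side view under load. The side camera put the blade at about 144 mm, 1.3 mm above the height from the arm's position. The scene camera suggested about 142 mm.
- **Force reading:** under load there was a steady sideways reading of about 3–4 N that I did not explain. Both the vertical part and the total were within 6.5–9.5 N, and no reading came near 15 N.
- **End state:** the arm is free, the pointer is about 17 mm below the free arm's level, and the hand is well clear. In the last pictures I saw no bystander that had moved, but I did not measure their positions.

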